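# Count four archive tubes on the counting board and dock it on the tube reader

### The job

Pick up the counting board by its handle and rock it so that the tubes run out of the channel and every one of the four slots holds a tube, then tip it the other way so that the two spare tubes roll back into the channel. Seat the board on the tube reader, slots over the dark reading strips, with all three ball feet home in their seats so that it stands level and cannot rock. Do not touch the tubes with the gripper, spill none, and leave the other things on the worktop where they are.

Things in the scene. Friction and masses are not known exactly. Their poses are not given: they have to be found in the camera images.
- board_grip (a point): Counting board, a white tray 210 x 107 mm (x, y), 44 mm high plus handle, about 0.3 kg. Point: centre of the handle's black grip, over the tray's middle: 16 mm thick along x (end collars 19), 66 long along y, 24 tall, flat sides facing +x and -x; 85 mm above the undersides of the feet, 57.5 above the slot deck, 41 above the wall tops. Axes are the board's, z up.
- board_channel (a point): Middle of the channel, the board's -x half, on its floor (93 mm long from x = -8 to -101 mm of the grip). The floor falls 6 degrees from the slots down to the -x end wall; tubes leave it when the slot end (+x) is lowered by more than that. Rolling fast, they may skip an empty slot. Axes as the board's.
- board_foot (a point): Underside of the single steel ball foot (14 mm across) below the slot end: x = +88, y = 0 from the grip. The other two, alike, are under the channel at x = -85, y = +38 and -38 mm. All undersides level, 85 mm below the grip's centre; the board stands on them.
- slot0 (a point): Slot nearest the channel, x = +3.5 mm from the grip: centre of a tube lying in it (65 mm below the grip's centre). Slots run across the board, 17 mm wide, 15 deep; a tube in one is flush with the deck, so others roll over it when the board is tipped about 30 degrees or more. 23 mm of plain deck follow the last slot.
- slot1 (a point): As slot0: second slot, x = +25.5 mm from the grip.
- slot2 (a point): As slot0: third slot, x = +47.5 mm from the grip.
- slot3 (a point): As slot0: last slot, x = +69.5 mm from the grip.
- archive_0_mid (a point): One of six like archive tubes: straight, 15 mm across, 84 mm long, grey screw cap flush with the body, 15 g. Point: its centre; its y axis runs along the tube. It lies across the board; all six start in the channel.
- archive_1_mid (a point): One of six like archive tubes: straight, 15 mm across, 84 mm long, grey screw cap flush with the body, 15 g. Point: its centre; its y axis runs along the tube. It lies across the board; all six start in the channel.
- archive_2_mid (a point): One of six like archive tubes: straight, 15 mm across, 84 mm long, grey screw cap flush with the body, 15 g. Point: its centre; its y axis runs along the tube. It lies across the board; all six start in the channel.
- archive_3_mid (a point): One of six like archive tubes: straight, 15 mm across, 84 mm long, grey screw cap flush with the body, 15 g. Point: its centre; its y axis runs along the tube. It lies across the board; all six start in the channel.
- archive_4_mid (a point): One of six like archive tubes: straight, 15 mm across, 84 mm long, grey screw cap flush with the body, 15 g. Point: its centre; its y axis runs along the tube. It lies across the board; all six start in the channel.
- archive_5_mid (a point): One of six like archive tubes: straight, 15 mm across, 84 mm long, grey screw cap flush with the body, 15 g. Point: its centre; its y axis runs along the tube. It lies across the board; all six start in the channel.
- reader_dock (a point): Tube reader: flat grey housing 250 x 124 mm (x, y), 26 high, fixed, four dark reading strips across its +x half, display on its -x face. Point: over its middle, at the level of the feet's undersides when seated (29.5 mm above the worktop). The board is seated when its grip's centre is 85 mm straight above this point and its axes lie along the reader's (slots over the strips).
- reader_cup (a point): Round steel cup on the reader at x = -85, y = +38 mm from the dock point: seat of the foot at y = +38. Mouth 20 mm wide, rim 39 mm above the worktop, sides sloping 55 degrees; it draws in a foot let down a few mm off. Point: underside of the seated foot.
- reader_vee (a point): Steel V block on the reader at x = -85, y = -38 mm, groove along y, mouth, rim and slope as the cup's. The third seat is a flat steel pad at x = +88, y = 0, level with the dock point. Point: underside of the seated foot.
- small_bottle: Bystander: small white bottle, 34 mm across, 70 mm tall, between the two places; origin at the centre of its underside.
- bench_timer: Bystander: white bench timer, 58 x 68 x 18 mm; origin at the centre of its underside.
- kit_carton: Bystander: white carton, 60 x 115 x 42 mm; origin at the centre of its underside.
- saline_bottle: Bystander: white bottle, 52 mm across, 125 mm tall; origin at the centre of its underside.
- label_printer: Bystander: hand-held label maker, 91 x 140 x 34 mm, lying flat; origin at the centre of its underside.
- card: Bystander: flat white test card, 52 x 70 x 5 mm; origin at the centre of its underside.

How it is judged:
On the way:
1. each of the four slots holds a tube (distance between any of archive_0_mid, archive_1_mid, archive_2_mid, archive_3_mid, archive_4_mid, archive_5_mid and slot0 below 0.005 m and distance between any of archive_0_mid, archive_1_mid, archive_2_mid, archive_3_mid, archive_4_mid, archive_5_mid and slot1 below 0.005 m and distance between any of archive_0_mid, archive_1_mid, archive_2_mid, archive_3_mid, archive_4_mid, archive_5_mid and slot2 below 0.005 m and distance between any of archive_0_mid, archive_1_mid, archive_2_mid, archive_3_mid, archive_4_mid, archive_5_mid and slot3 below 0.005 m), for 0.2 s.
At the end, for the whole second after the job is handed in: Each slot holds a tube (centre within 5 mm of its place); the spare tubes are in the channel (12 mm or more to the channel side of the handle); the board is at rest on the reader, slots over the strips, within 3 mm sideways, 1.5 mm in height, 0.02 rad of level and 0.025 rad of square (all of step 1 and (x of archive_0_mid in the frame of board_grip below -0.012 m or distance between archive_0_mid and slot0 below 0.005 m or distance between archive_0_mid and slot1 below 0.005 m or distance between archive_0_mid and slot2 below 0.005 m or distance between archive_0_mid and slot3 below 0.005 m) and (x of archive_1_mid in the frame of board_grip below -0.012 m or distance between archive_1_mid and slot0 below 0.005 m or distance between archive_1_mid and slot1 below 0.005 m or distance between archive_1_mid and slot2 below 0.005 m or distance between archive_1_mid and slot3 below 0.005 m) and (x of archive_2_mid in the frame of board_grip below -0.012 m or distance between archive_2_mid and slot0 below 0.005 m or distance between archive_2_mid and slot1 below 0.005 m or distance between archive_2_mid and slot2 below 0.005 m or distance between archive_2_mid and slot3 below 0.005 m) and (x of archive_3_mid in the frame of board_grip below -0.012 m or distance between archive_3_mid and slot0 below 0.005 m or distance between archive_3_mid and slot1 below 0.005 m or distance between archive_3_mid and slot2 below 0.005 m or distance between archive_3_mid and slot3 below 0.005 m) and (x of archive_4_mid in the frame of board_grip below -0.012 m or distance between archive_4_mid and slot0 below 0.005 m or distance between archive_4_mid and slot1 below 0.005 m or distance between archive_4_mid and slot2 below 0.005 m or distance between archive_4_mid and slot3 below 0.005 m) and (x of archive_5_mid in the frame of board_grip below -0.012 m or distance between archive_5_mid and slot0 below 0.005 m or distance between archive_5_mid and slot1 below 0.005 m or distance between archive_5_mid and slot2 below 0.005 m or distance between archive_5_mid and slot3 below 0.005 m) and horizontal distance between board_grip and reader_dock below 0.003 m and z of board_grip in the frame of reader_dock between 0.0835 and 0.0865 m and angle between the x axis of board_grip and the x axis of reader_dock, either way round below 0.025 rad and angle between board_grip's own z axis and vertical below 0.02 rad and x of slot3 in the frame of reader_dock above 0.05 m and linear speed of board below 0.01 m/s and angular speed of board below 0.1 rad/s); the robot touches nothing.
It fails at once if a tube is touched hard by the gripper's fingers (over 2 N) (contact force between the fingers and archive_0 above 2 N or contact force between the fingers and archive_1 above 2 N or contact force between the fingers and archive_2 above 2 N or contact force between the fingers and archive_3 above 2 N or contact force between the fingers and archive_4 above 2 N or contact force between the fingers and archive_5 above 2 N).
It fails at once if a tube is spilled from the board (distance between any of archive_0_mid, archive_1_mid, archive_2_mid, archive_3_mid, archive_4_mid, archive_5_mid and board_grip above 0.15 m).
It fails at once if a bystander is moved by more than 25 mm (distance of any of small_bottle, bench_timer, kit_carton, saline_bottle, label_printer, card from where it was at the start of the episode above 0.025 m).
It also fails if it takes over 58 s, if anything falls off the work surface, if the arm or the gripper's body presses on something with over 40 N, if the wrist force passes 120 N, or if a joint passes its speed limit or range.

### The arm

A 7-joint arm with a two-finger parallel gripper is mounted at the origin on a cart in front of the work surface, level with it; the furniture and walls round the work are solid. World frame = base frame: x ahead of the robot, y to its left, z up, the work surface at z = 0. Lengths are in m, angles in rad, forces in N, time in s.
With the tool pointing down it reaches from about 0.425 to 0.925 m from the base axis. Payload 6.8 kg.
Tool frame: the origin (TCP) lies on the centre line of the jaws, within the pads' length; the fingertips stand bot.finger_overhang ahead of it and the grasp point (between the pads) lies 3 mm ahead of it (bot.finger_overhang is the distance from the TCP to the fingertips, in m); z points along the fingers, y is the direction in which the jaws open and shut (so a half turn about z gives the same grasp; the last joint's range is limited). The gripper opens to 85 mm and grips with 20 to 120 N. Pads are 22 mm wide; open, the fingers measure 114 mm over their backs; the gripper's body (76 mm by 85 mm) begins 54 mm behind the grasp point. The pads swing forward as they close: fully open they stand 13 mm farther back than shut.
Start: joints at [-1.331, 0.477, 0.022, 1.555, -0.011, 1.109, -0.083], TCP at [0.23, 0.635, 0.253] pointing down, gripper open.
Joint ranges: [-2.96, 2.96], [-0.34, 2.1], [-1.41, 1.46], [0.24, 2.44], [-1.37, 4.51], [0.17, 1.92], [-2.96, 2.96]. Speed limits (rad/s): [2.39, 2.39, 3.14, 3.14, 3.14, 3.14, 3.14].

### API

Orientations are given as a unit quaternion [w, x, y, z].
In Python, from station import bot gives the robot as it stands.
- The arm moves only by the tool drive_tool, never from a script. Its argument "increments" is text: rows parted by semicolons, each of 4 numbers parted by spaces: the shift along the world's x, y, z in m, then the turn about the world's z in rad. In form: tx ty tz spin; .... A call has 1 to 12 rows; each row shifts and turns the commanded pose from where the row before left it; what a row does not reach is not made up. A row lasts 1/12 s, in which the tool goes at most 41.7 mm and 7.16 degrees, less where a joint would pass 70% of its speed; a pose out of reach is approached as far as the arm can. A call is refused whole if a number of a shift passes 0.0417 or a number of a turn 0.125, either way. A call with a gripper value outside its range is refused whole. "grip" is the opening, from 0 (shut) to 1 (fully open), set as the call begins (left out, the last holds). The fingers move at their own pace and stop on an object; "squeeze" is the grip in N (left out, the last holds). Time passes only in rows, so rows that do not move let the fingers close. It gives the time, the measured TCP pose, the force and the opening at its end, in the units of the state.
- bot.get_obs(): the state, without advancing time (a new reading comes with each control period).
- bot.read_camera(name): name is "scene" or "top" or "wrist"; returns the picture (400x640x3 uint8, red, green, blue); there is no depth.
- bot.calibration(name): a dict with "fx", "fy", "cx", "cy" (pixels), "camera_from_world" (4x4, takes a point from world to camera coordinates). Camera axes: x right, y down, z forward; pixel columns grow to the right and rows downward; lengths in m; the calibration is good to about 2 mm. A picture is of the moment at which its call begins: read the wrist's pose just before it. calibration takes no time and is no camera call; for the wrist camera it gives the pose at the moment of the call.
- bot.hand_in(): hands the job in, once; it reports no verdict.
The state is a dict: "t": time; "q": joint angles; "joint_vel": joint speeds; "joint_torque": joint torques, N m; "eef_pos": TCP position; "tool_rot": TCP orientation; "contact_force": force on the tool from outside, world axes, zero at the start; "torque": the same for the moment, N m; "gripper_width": opening from 0.0 (shut) to 1.0 (fully open).
Only numpy, scipy, OpenCV 4.12 (cv2) and the standard library are available. Lean on these libraries where they do the work, as an engineer would, in place of code of your own. Each camera call takes 0.05 s, during which the arm holds its last target.

## Working session

There is one attempt and no reset: what is moved stays moved. The work goes in short steps, Python scripts to look and compute and a tool call to move; the robot and the scene stay as the last step left them, time stands still between calls to the robot, and variables do not carry over. Pictures are saved under pics/ and viewed, and the job is handed in when it is done.

Besides the shell and the picture viewer there is one more tool, called after "Request:" as name(argument=value, ...) on one line, values as JSON. drive_tool: Moves the arm, as the interface text tells. Its arguments: {"type":"object","properties":{"increments":{"type":"string"},"grip":{"type":"number"},"squeeze":{"type":"number"}},"required":["increments"]}

```bash
ls; mkdir -p pics; cat > h.py <<'E'
from station import bot
import numpy as np, cv2
def snap(n,f):
    im=bot.read_camera(n); c=bot.calibration(n); cv2.imwrite('pics/'+f,im[:,:,::-1]); np.savez('pics/'+f+'.npz',im=im,T=c['camera_from_world'],k=[c['fx'],c['fy'],c['cx'],c['cy']]); return im
def load(f):
    d=np.load('pics/'+f+'.npz'); return d['im'],d['T'],d['k']
def ray(T,k,u,v):
    d=np.array([(u-k[2])/k[0],(v-k[3])/k[1],1.]); R=T[:3,:3]; o=-R.T@T[:3,3]; return o,R.T@d
def onz(T,k,u,v,z):
    o,d=ray(T,k,u,v); return o+d*(z-o[2])/d[2]
def tri(*r):
    A=0;b=0
    for o,d in r:
        d=d/np.linalg.norm(d);P=np.eye(3)-np.outer(d,d);A=A+P;b=b+P@o
    p=np.linalg.solve(A,b); return p,[np.linalg.norm(np.cross(p-o,d/np.linalg.norm(d))) for o,d in r]
def proj(T,k,p):
    c=T[:3,:3]@np.asarray(p)+T[:3,3]; return k[0]*c[0]/c[2]+k[2],k[1]*c[1]/c[2]+k[3]
E
python3 - <<'E'
from h import *
o=bot.get_obs(); print(o, bot.finger_overhang)
for n in ['scene','top','wrist']: snap(n,n+'0.png')
for n in ['scene','top','wrist']:
    _,T,k=load(n+'0.png'); print(n,k,-T[:3,:3].T@T[:3,3],T[:3,:3].round(3).tolist())
E
```

```text
pics
{'t': 0.0, 'q': array([-1.33107232,  0.4777839 ,  0.02232098,  1.55643446, -0.01152968,
        1.10929011, -0.08312024]), 'joint_vel': array([ 2.39423891e-03,  7.44101863e-04,  2.11467230e-03,  1.05271378e-03,
       -2.62749715e-05, -1.63504104e-04, -2.40784128e-04]), 'joint_torque': array([ 1.16144010e-04, -5.96462059e+01,  1.60752151e+00, -2.81177258e+01,
        1.23855638e-02,  9.72627924e-03, -2.04780619e-06]), 'eef_pos': array([0.22988291, 0.63407243, 0.25234334]), 'tool_rot': array([-1.06662820e-04,  1.73034141e-01,  9.84915421e-01, -8.87882863e-04]), 'contact_force': array([-0.12509693,  0.03025237,  0.25840867]), 'torque': array([ 0.00252518, -0.01029876, -0.00732196]), 'gripper_width': 0.9983695997890885} 0.022
scene [445.0329273  445.0329273  317.91726235 195.13554848] [-0.16247129 -0.54372888  1.07786407] [[0.618, -0.786, 0.001], [-0.588, -0.462, -0.664], [0.523, 0.41, -0.748]]
top [448.35427744 448.35427744 318.7819025  198.39669224] [ 0.26154715 -0.01345003  1.52801409] [[-0.02, -1.0, -0.01], [-0.981, 0.022, -0.191], [0.191, 0.006, -0.982]]
wrist [317.84185348 317.84185348 318.28799598 202.05386219] [0.16356385 0.6591307  0.37355648] [[0.341, 0.94, -0.001], [0.901, -0.327, 0.284], [0.267, -0.098, -0.959]]
```

View pics/scene0.png

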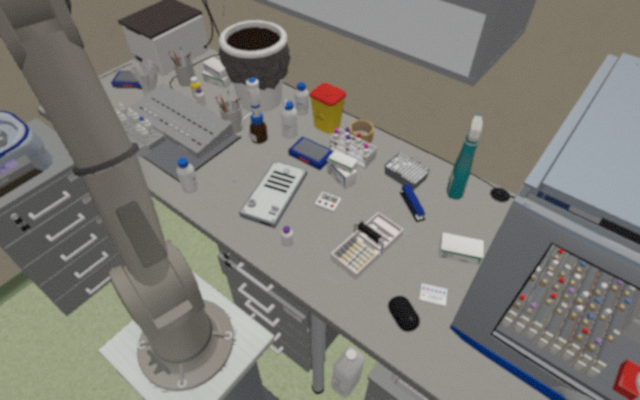

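View pics/top0.png

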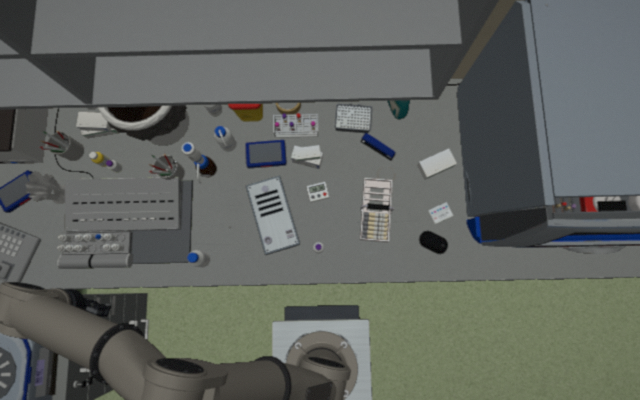

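View pics/wrist0.png

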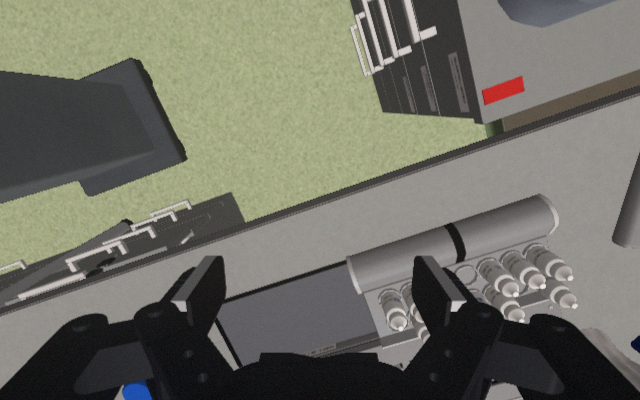

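```bash
python3 - <<'E'
from h import *
a,T,k=load('top0.png'); c=cv2.resize(a[160:270,230:460],None,fx=3.4,fy=3.4,interpolation=cv2.INTER_CUBIC); cv2.imwrite('pics/z1.png',c[:,:,::-1])
b,T2,k2=load('scene0.png'); c=cv2.resize(b[150:290,230:450],None,fx=3.5,fy=3.5,interpolation=cv2.INTER_CUBIC); cv2.imwrite('pics/z2.png',c[:,:,::-1])
print(onz(T,k,379,207,.085),onz(T2,k2,370,231,.085),onz(T,k,273,216,.026),onz(T2,k2,275,192,.026))
E
```

```text
[ 0.50998265 -0.20055245  0.085     ] [ 0.51617761 -0.19643674  0.085     ] [0.49701577 0.15208161 0.026     ] [0.49880673 0.14784777 0.026     ]
```

View pics/z1.png

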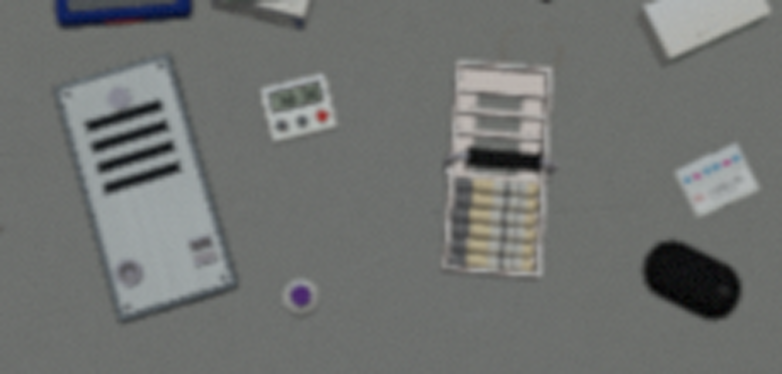

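View pics/z2.png

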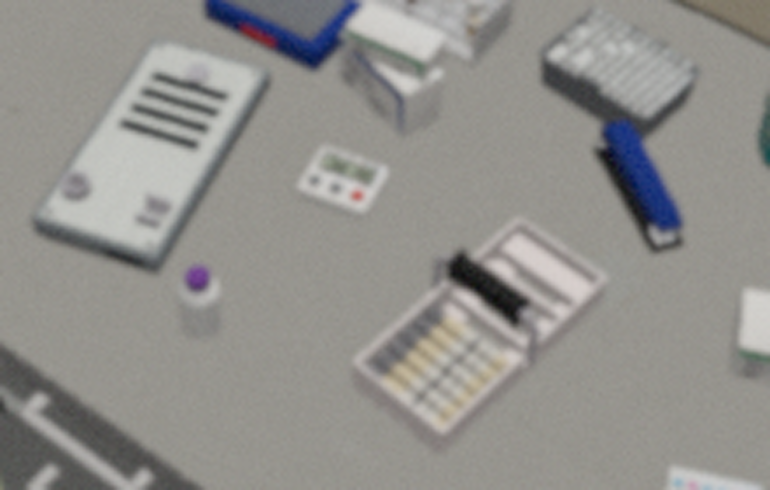

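```bash
python3 - <<'E'
from h import *
a,T,k=load('top0.png')
P=lambda u,v,z: onz(T,k,230+u/3.4,160+v/3.4,z)[:2]
c=[P(*p,.044) for p in [(457,61),(553,66),(541,275),(443,268)]]
print('board',np.round(c,4).tolist(),np.mean(c,0)); c=np.array(c)
for i,j in [(3,0),(2,1)]: print(np.degrees(np.arctan2(*(c[i]-c[j])[::-1]))-180, np.linalg.norm(c[i]-c[j]))
g=[P(*p,.092) for p in [(468,158),(541,162)]]; print('grip',g)
r=[P(*p,.026) for p in [(54,88),(168,56),(238,284),(122,320)]];print('reader',np.round(r,4).tolist(),np.mean(r,0)); r=np.array(r)
for i,j in [(3,0),(2,1)]: print(np.degrees(np.arctan2(*(r[i]-r[j])[::-1])), np.linalg.norm(r[i]-r[j]))
E
```

```text
board [[0.6183, -0.1609], [0.611, -0.2565], [0.4027, -0.2341], [0.4115, -0.1391]] [ 0.51088503 -0.19765496]
-6.01857864365806 0.20792163243061818
-6.1369179081895595 0.2095138734213296
grip [array([ 0.51132466, -0.16290454]), array([ 0.50593296, -0.2323286 ])]
reader [[0.6037, 0.2453], [0.6344, 0.1299], [0.4018, 0.0616], [0.3689, 0.1759]] [0.50222317 0.15318723]
-163.53279076674482 0.24485820586154966
-163.64793208831958 0.24239888473449406
```

Request:
drive_tool(increments="0.018 -0.034 0.003 -0.07;0.018 -0.034 0.003 -0.07;0.018 -0.034 0.003 -0.07;0.018 -0.034 0.003 -0.07;0.018 -0.034 0.003 -0.07;0.018 -0.034 0.003 -0.07;0.018 -0.034 0.003 -0.07;0.018 -0.034 0.003 -0.07;0.018 -0.034 0.003 -0.07;0.018 -0.034 0.003 -0.07;0 -0.04 0 -0.07;0 -0.04 0 -0.07")

```text
t: 1.15
eef_pos: [0.4107, 0.2127, 0.2833]
tool_rot: [0.0, 0.561, 0.828, 0.0]
contact_force: [0.7, -0.8, 0.4]
gripper_width: 1.003
```

Request:
drive_tool(increments="0 -0.04 0 -0.07;0 -0.04 0 -0.07;0.003 -0.04 0 -0.07;0.003 -0.04 0 -0.07;0.003 -0.04 0 -0.07;0.003 -0.04 0 -0.07;0.003 -0.04 0 -0.066;0.003 -0.04 0 0;0.003 -0.04 0 0;0.003 -0.03 0 0;0 0 0 0")

```text
t: 2.07
eef_pos: [0.4334, -0.1817, 0.2839]
tool_rot: [0.002, 0.745, 0.667, -0.0]
contact_force: [-1.3, -0.5, 0.4]
gripper_width: 1.004
```

Request:
drive_tool(increments="-0.028 0.012 0 0;-0.028 0.012 0 0;-0.028 0.012 0 0;-0.028 0.012 0 0")

```text
t: 2.4
eef_pos: [0.3206, -0.127, 0.2829]
tool_rot: [0.0, 0.743, 0.67, -0.0]
contact_force: [0.0, 0.8, 1.3]
gripper_width: 1.0
```

```bash
python3 - <<'E'
from h import *
print(bot.get_obs()); snap('wrist','w1.png'); snap('scene','s1.png')
E
```

```text
{'t': 2.4, 'q': array([-0.53828395, -0.23833806,  0.63564799,  2.25635594,  0.16023404,
        1.08406531, -0.09490662]), 'joint_vel': array([ 0.05211941, -0.97936539, -0.74327582,  0.60222794,  0.50641857,
        0.29012644, -0.97100871]), 'joint_torque': array([ -0.07176149,   0.52625086,  -1.2186981 , -28.59818101,
        -0.32953111,  -0.47144311,   1.21315945]), 'eef_pos': array([ 0.32061248, -0.12695416,  0.28292812]), 'tool_rot': array([ 1.46988756e-04,  7.42609474e-01,  6.69724526e-01, -4.54118050e-04]), 'contact_force': array([0.03253842, 0.83551029, 1.34796438]), 'torque': array([ 0.09858243, -0.01056686, -0.008677  ]), 'gripper_width': 1.0002985043152153}
```

View pics/w1.png

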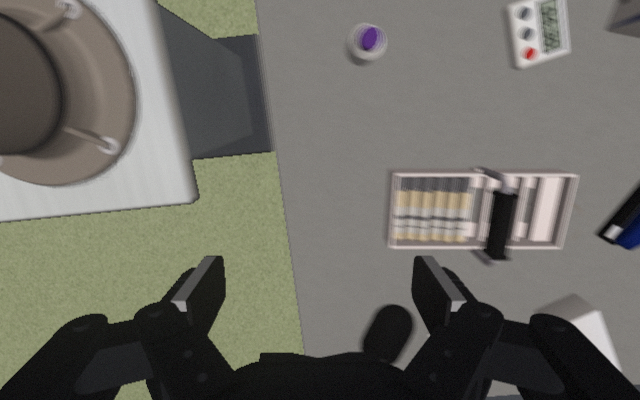

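Request:
drive_tool(increments="-0.028 0.012 0 0;-0.028 0.012 0 0;-0.028 0.012 0 0;-0.028 0.012 0 0")

```text
t: 2.83
eef_pos: [0.2501, -0.0975, 0.2861]
tool_rot: [0.001, 0.741, 0.671, 0.004]
contact_force: [-0.5, -0.5, 0.9]
gripper_width: 1.001
```

```bash
python3 - <<'E'
from h import *
o=bot.get_obs();print(o['q'].round(3),o['joint_vel'].round(2),o['eef_pos'].round(4),o['tool_rot'].round(4))
E
```

```text
[-0.092 -0.335  0.177  2.353  0.061  1.113 -0.05 ] [ 1.7   0.   -1.33  0.05 -0.49 -0.03  0.62] [ 0.2501 -0.0975  0.2861] [0.0014 0.7411 0.6714 0.0039]
```

Request:
drive_tool(increments="0.032 -0.021 0 0;0.032 -0.021 0 0;0.032 -0.021 0 0;0.032 -0.021 0 0;0.032 -0.021 0 0;0.03 -0.02 0 0;0 0 0 0;0 0 0 0")

```text
t: 3.5
eef_pos: [0.4423, -0.2245, 0.2854]
tool_rot: [0.001, 0.742, 0.67, 0.002]
contact_force: [-0.7, 0.4, 0.4]
gripper_width: 1.0
```

```bash
python3 - <<'E'
from h import *
o=bot.get_obs();print(o['q'].round(3),o['joint_vel'].round(3),o['eef_pos'].round(4),o['tool_rot'].round(4)); snap('wrist','w2.png')
E
```

```text
[-0.036  0.144  0.428  1.961 -0.073  1.047  0.321] [-0.008 -0.06  -0.011  0.062  0.011  0.011 -0.012] [ 0.4423 -0.2245  0.2854] [0.0012 0.7424 0.6699 0.0024]
```

Request:
drive_tool(increments="0.035 0.011 -0.03 0;0.035 0.01 -0.03 0;0 0 0 0;0 0 0 0")

```text
t: 3.88
eef_pos: [0.5022, -0.2031, 0.2316]
tool_rot: [-0.0, 0.741, 0.671, 0.002]
contact_force: [-0.5, -0.9, 0.5]
gripper_width: 0.996
```

```bash
python3 - <<'E'
from h import *
o=bot.get_obs();print(o['q'].round(3),o['joint_vel'].round(3),o['eef_pos'].round(4),o['tool_rot'].round(4)); snap('wrist','w3.png')
E
```

```text
[-0.054  0.291  0.396  1.921 -0.142  0.954  0.311] [ 0.018 -0.061  0.046  0.001  0.018  0.015  0.002] [ 0.5022 -0.2031  0.2316] [-4.000e-04  7.411e-01  6.713e-01  2.500e-03]
```

View pics/w2.png

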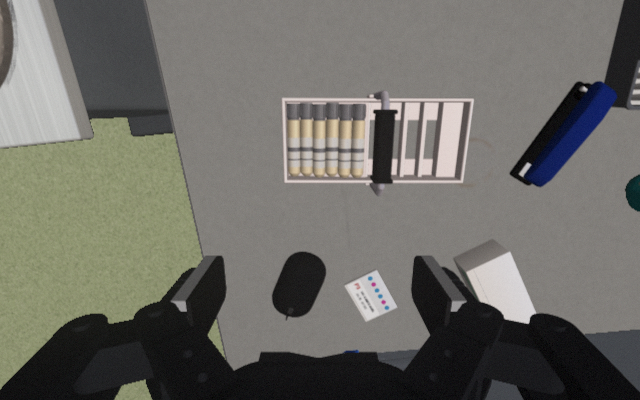

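View pics/w3.png

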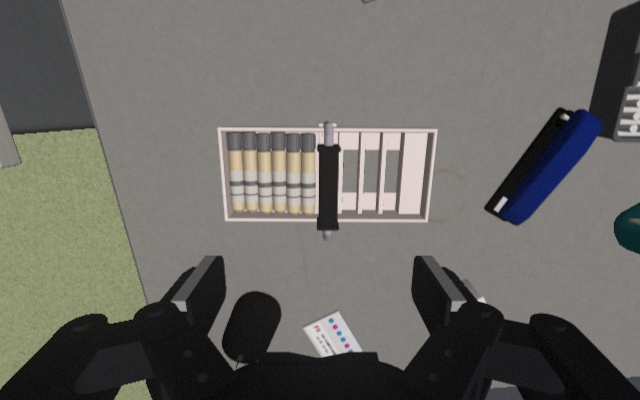

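```bash
cat > m.py <<'E'
from h import *
def grip(f,box):
    im,T,k=load(f); x0,y0,x1,y1=box; s=im[y0:y1,x0:x1].max(2)<50
    n,l,st,ce=cv2.connectedComponentsWithStats(s.astype(np.uint8)); i=1+st[1:,4].argmax()
    pts=np.argwhere(l==i)[:,::-1]+[x0,y0]; r=cv2.minAreaRect(pts.astype(np.float32)); return T,k,r
E
python3 - <<'E'
from m import *
R=[]
for f,b in [('w2.png',(365,90,405,190)),('w3.png',(305,125,350,240))]:
    T,k,r=grip(f,b); print(f,r,cv2.boxPoints(r).round(1).tolist()); R.append(ray(T,k,*r[0]))
    bp=cv2.boxPoints(r); bp=bp[np.argsort(bp[:,1])]; a,b2=bp[:2].mean(0),bp[2:].mean(0)
    A=onz(T,k,*a,.095);B=onz(T,k,*b2,.095); print(A,B,np.linalg.norm(A-B),np.degrees(np.arctan2(*(A-B)[1::-1]))-90,(A+B)/2)
print(tri(*R))
def rim(f):
    im,T,k=load(f); s=cv2.inRange(cv2.cvtColor(im,cv2.COLOR_RGB2HSV),(0,0,170),(180,60,255)); s[260:]=0
    s=cv2.morphologyEx(s,cv2.MORPH_CLOSE,np.ones((5,5)))
    c=max(cv2.findContours(s,cv2.RETR_EXTERNAL,cv2.CHAIN_APPROX_NONE)[0],key=cv2.contourArea)
    ap=cv2.approxPolyDP(cv2.convexHull(c),8,True)[:,0]; print(f,ap.tolist()); return ap,T,k
for f in ['w2.png','w3.png']:
    ap,T,k=rim(f); P=np.array([onz(T,k,*p,.044)[:2] for p in ap]); print(P.round(4).tolist(),P.mean(0))
E
```

```text
w2.png ((383.4078674316406, 145.99574279785156), (22.0227108001709, 72.7994384765625), 2.642545223236084) [[370.70001220703125, 181.8000030517578], [374.1000061035156, 109.0999984741211], [396.1000061035156, 110.0999984741211], [392.70001220703125, 182.89999389648438]]
[ 0.51343732 -0.1592458   0.095     ] [ 0.50703971 -0.22912416  0.095     ] 0.07017060582486233 -5.231043690154593 [ 0.51023851 -0.19418498  0.095     ]
w3.png ((327.958984375, 186.99258422851562), (21.066516876220703, 84.2249755859375), 0.784824550151825) [[316.79998779296875, 229.0], [318.0, 144.6999969482422], [339.1000061035156, 145.0], [337.8999938964844, 229.1999969482422]]
[ 0.5167015  -0.16124085  0.095     ] [ 0.50903415 -0.23350066  0.095     ] 0.07266545831077072 -6.0568830713920505 [ 0.51286782 -0.19737076  0.095     ]
(array([ 0.51208175, -0.19517721,  0.09143926]), [np.float64(0.0018994641339953517), np.float64(0.0018994641339953838)])
w2.png [[379, 100], [368, 184], [284, 181], [282, 98]]
[[0.5177, -0.1497], [0.5004, -0.2421], [0.4031, -0.2284], [0.4131, -0.1369]] [ 0.4585678  -0.18924388]
w3.png [[333, 123], [437, 130], [426, 222], [338, 221]]
[[0.5241, -0.1468], [0.6224, -0.1633], [0.6114, -0.256], [0.5206, -0.2455]] [ 0.56961994 -0.20292694]
```

Request:
drive_tool(increments="0.005 0.0035 -0.03 -0.006;0.005 0.0035 -0.03 0;0 0 -0.03 0;0 0 -0.03 0;0 0 -0.0236 0;0 0 0 0")

```text
t: 4.43
eef_pos: [0.5093, -0.1977, 0.0876]
tool_rot: [-0.001, 0.745, 0.668, 0.002]
contact_force: [-1.2, 0.4, 0.5]
gripper_width: 0.999
```

```bash
python3 - <<'E'
from h import *
o=bot.get_obs();print(o['eef_pos'].round(4),o['tool_rot'].round(4)); snap('wrist','w4.png')
E
```

```text
[ 0.5093 -0.1977  0.0876] [-0.0009  0.7445  0.6676  0.0021]
```

View pics/w4.png

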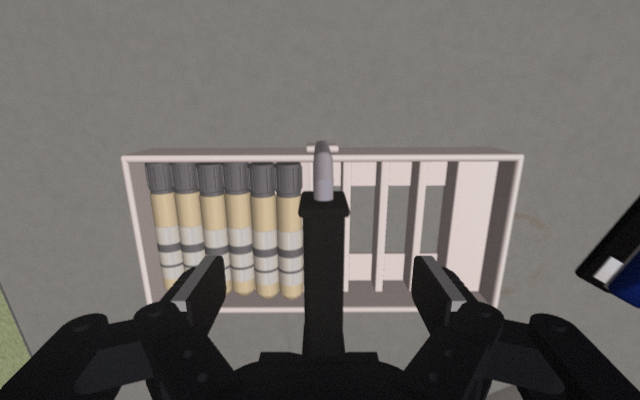

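Request:
drive_tool(increments="0.002 0 0 0;0 0 0 0;0 0 0 0;0 0 0 0;0 0 0 0;0 0 0 0;0 0 0 0", grip=0, squeeze=100)

```text
t: 5.07
eef_pos: [0.5144, -0.1983, 0.0906]
tool_rot: [0.001, 0.744, 0.668, 0.004]
contact_force: [-2.2, -0.6, 7.4]
gripper_width: 0.165
```

Request:
drive_tool(increments="0 0 0.01 0;0 0 0.02 0;0 0 0.025 0;0 0 0.025 0;0 0 0.025 0;0 0 0.02 0;0 0 0.01 0;0 0 0 0;0 0 0 0")

```text
t: 5.82
eef_pos: [0.5144, -0.198, 0.2245]
tool_rot: [0.001, 0.744, 0.668, 0.004]
contact_force: [0.1, 0.4, -4.3]
gripper_width: 0.167
```

```bash
python3 - <<'E'
from h import *
o=bot.get_obs();print(o['q'].round(3),o['eef_pos'].round(4),o['tool_rot'].round(4),o['contact_force']); snap('wrist','w5.png'); snap('scene','s5.png')
E
```

```text
[-0.067  0.314  0.399  1.91  -0.155  0.94   0.298] [ 0.5144 -0.198   0.2245] [0.0013 0.7442 0.668  0.0036] [ 0.07278755  0.38474794 -4.34810849]
```

View pics/w5.png

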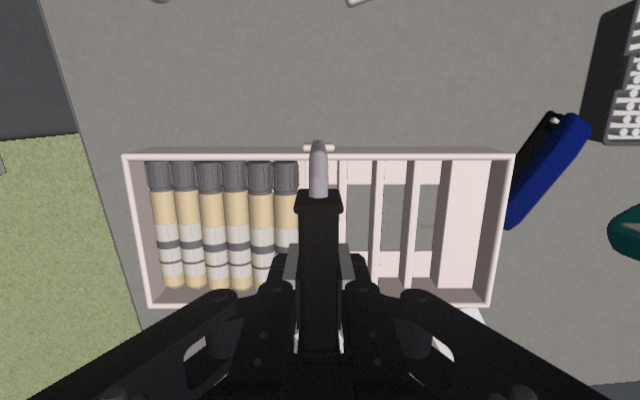

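View pics/s5.png

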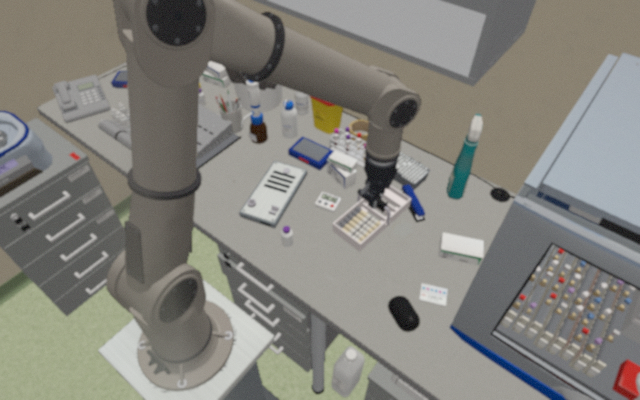

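Request:
drive_tool(increments="0.01 -0.001 0 0;0.02 -0.002 0 0;0.025 -0.003 0 0;0.025 -0.003 0 0;0 0 0 0;0 0 0 0;0 0 0 0;0 0 0 0")

```text
t: 6.58
eef_pos: [0.5937, -0.2074, 0.2241]
tool_rot: [0.001, 0.744, 0.668, 0.003]
contact_force: [-0.2, -1.0, -3.5]
gripper_width: 0.174
```

```bash
python3 - <<'E'
from h import *
o=bot.get_obs();print(o['q'].round(3),o['eef_pos'].round(4),o['tool_rot'].round(4),o['contact_force']); snap('wrist','w6.png')
E
```

```text
[-0.047  0.446  0.387  1.725 -0.199  1.005  0.303] [ 0.5937 -0.2074  0.2241] [7.000e-04 7.445e-01 6.677e-01 3.000e-03] [-0.24707889 -0.95077797 -3.51781421]
```

View pics/w6.png

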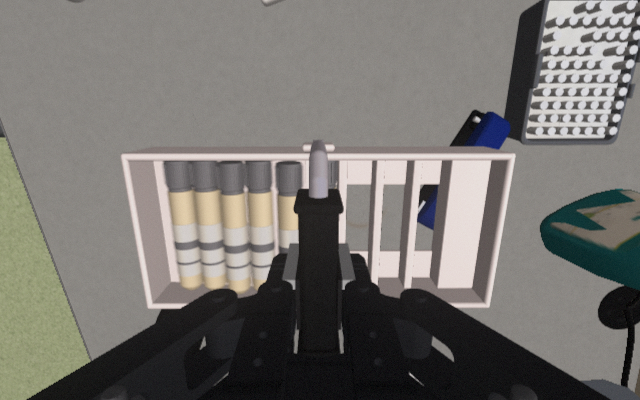

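Request:
drive_tool(increments="-0.007 0.001 0 0;-0.014 0.001 0 0;-0.02 0.002 0 0;-0.024 0.003 0 0;-0.026 0.003 0 0;-0.014 0.001 0 0;0.012 -0.001 0 0;0.024 -0.003 0 0;0.034 -0.004 0 0;0.034 -0.004 0 0;0 0 0 0;0 0 0 0")

```text
t: 7.63
eef_pos: [0.5944, -0.2079, 0.2246]
tool_rot: [0.002, 0.744, 0.668, 0.004]
contact_force: [-0.7, -0.5, -3.7]
gripper_width: 0.167
```

```bash
python3 - <<'E'
from h import *
snap('wrist','w7.png')
o=bot.get_obs();print(o['q'].round(3),o['eef_pos'].round(4),o['tool_rot'].round(4),o['contact_force'])
E
```

```text
[-0.048  0.444  0.39   1.727 -0.2    1.004  0.307] [ 0.5929 -0.2083  0.2245] [0.001  0.7443 0.6679 0.0031] [-1.62727774  0.43505076 -3.51195926]
```

View pics/w7.png

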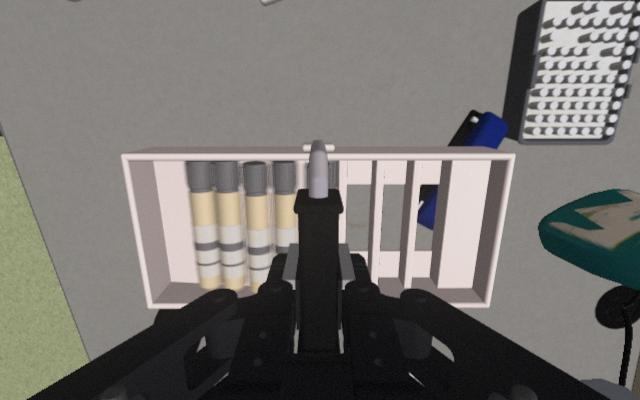

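Request:
drive_tool(increments="-0.007 0.001 0 0;-0.014 0.001 0 0;-0.021 0.002 0 0;-0.027 0.003 0 0;-0.031 0.004 0 0;-0.014 0.001 0 0;0.014 -0.001 0 0;0.028 -0.003 0 0;0.041 -0.005 0 0;0.041 -0.005 0 0;0 0 0 0;0 0 0 0")

```text
t: 8.68
eef_pos: [0.6038, -0.2099, 0.2244]
tool_rot: [0.001, 0.744, 0.668, 0.003]
contact_force: [-1.8, -0.2, -4.4]
gripper_width: 0.169
```

```bash
python3 - <<'E'
from h import *
snap('wrist','w8.png')
o=bot.get_obs();print(o['q'].round(3),o['eef_pos'].round(4),o['tool_rot'].round(4),o['contact_force'])
E
```

```text
[-0.047  0.461  0.392  1.703 -0.207  1.014  0.31 ] [ 0.6022 -0.2104  0.2245] [0.0008 0.7444 0.6677 0.003 ] [-0.03391715 -0.94608865 -4.55038634]
```

View pics/w8.png

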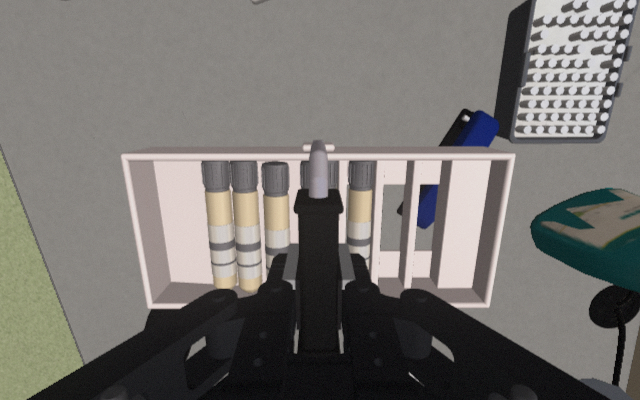

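Request:
drive_tool(increments="-0.007 0.001 0 0;-0.014 0.001 0 0;-0.021 0.002 0 0;-0.027 0.003 0 0;-0.021 0.002 0 0;0.014 -0.001 0 0;0.028 -0.003 0 0;0.041 -0.005 0 0;0.041 -0.005 0 0;-0.015 0.002 0 0;-0.015 0.002 0 0;-0.01 0.001 0 0")

```text
t: 9.73
eef_pos: [0.5946, -0.2105, 0.2242]
tool_rot: [0.0, 0.745, 0.667, 0.003]
contact_force: [-0.4, -0.0, -3.2]
gripper_width: 0.172
```

Request:
drive_tool(increments="-0.005 0 0 0")

```text
t: 9.82
eef_pos: [0.5893, -0.2107, 0.2251]
tool_rot: [0.001, 0.745, 0.667, 0.003]
contact_force: [-0.0, -0.7, -3.2]
gripper_width: 0.163
```

```bash
python3 - <<'E'
from h import *
snap('wrist','w9.png')
o=bot.get_obs();print(o['q'].round(3),o['eef_pos'].round(4),o['tool_rot'].round(4),o['contact_force'])
E
```

```text
[-0.05   0.44   0.398  1.732 -0.203  1.004  0.314] [ 0.5893 -0.2108  0.2255] [0.0009 0.7449 0.6671 0.0036] [-2.086998   -0.56062373 -3.76575426]
```

View pics/w9.png

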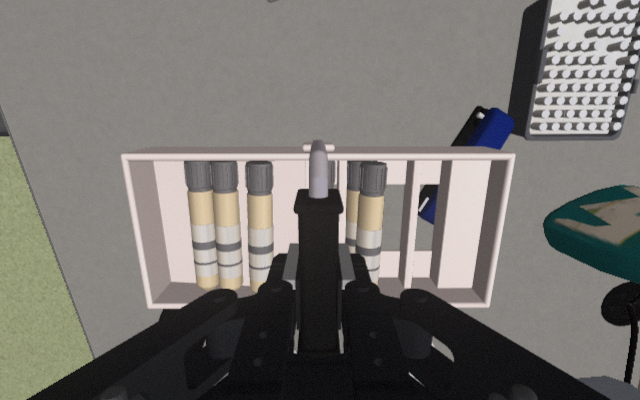

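Request:
drive_tool(increments="-0.025 0.003 0 0;-0.026 0.003 0 0;-0.022 0.002 0 0;-0.017 0.002 0 0;-0.009 0.001 0 0;0.008 -0.001 0 0;0.018 -0.002 0 0;0.028 -0.003 0 0;0.041 -0.004 0 0;-0.02 0.002 0 0;-0.015 0.002 0 0;-0.008 0.001 0 0")

```text
t: 10.87
eef_pos: [0.5453, -0.2044, 0.2242]
tool_rot: [0.001, 0.744, 0.668, 0.003]
contact_force: [-1.8, -0.0, -4.1]
gripper_width: 0.165
```

```bash
python3 - <<'E'
from h import *
snap('wrist','w10.png')
o=bot.get_obs();print(o['q'].round(3),o['eef_pos'].round(4),o['tool_rot'].round(4),o['contact_force'])
E
```

```text
[-0.066  0.367  0.409  1.841 -0.18   0.965  0.312] [ 0.5438 -0.2045  0.2246] [0.0008 0.7446 0.6675 0.0031] [-3.33974166 -0.64407715 -4.33437981]
```

View pics/w10.png

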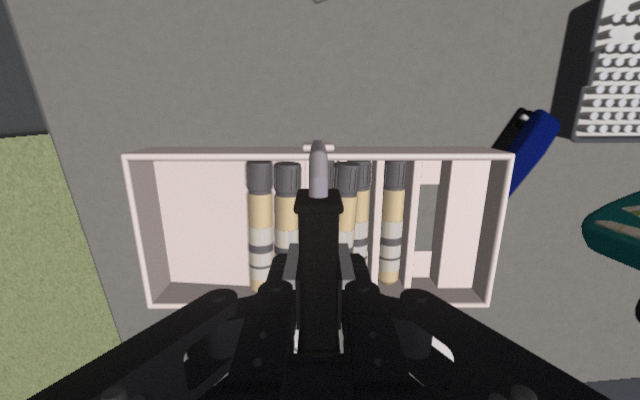

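Request:
drive_tool(increments="-0.03 0.003 0 0;-0.03 0.003 0 0;-0.022 0.002 0 0;-0.014 0.001 0 0;-0.007 0.001 0 0")

```text
t: 11.33
eef_pos: [0.4413, -0.1944, 0.2257]
tool_rot: [0.002, 0.745, 0.667, 0.005]
contact_force: [-0.3, 1.0, -4.5]
gripper_width: 0.167
```

```bash
python3 - <<'E'
from h import *
snap('wrist','w11.png')
o=bot.get_obs();print(o['q'].round(3),o['eef_pos'].round(4),o['tool_rot'].round(4),o['contact_force'])
E
```

```text
[-0.088  0.192  0.43   2.062 -0.109  0.901  0.293] [ 0.441  -0.1943  0.2256] [0.0016 0.7447 0.6674 0.0044] [-2.5024358   0.21310298 -4.65330354]
```

View pics/w11.png

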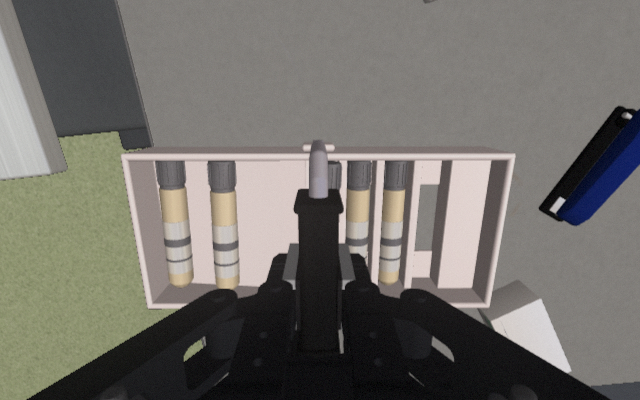

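Request:
drive_tool(increments="0.01 -0.001 0 0;0.02 -0.002 0 0;0.03 -0.003 0 0;0.04 -0.004 0 0;0.041 -0.004 0 0;-0.025 0.003 0 0;-0.02 0.002 0 0;-0.013 0.001 0 0;-0.006 0 0 0")

```text
t: 12.13
eef_pos: [0.5202, -0.2022, 0.2244]
tool_rot: [0.001, 0.744, 0.668, 0.003]
contact_force: [-0.4, 0.8, -3.6]
gripper_width: 0.168
```

```bash
python3 - <<'E'
from h import *
snap('wrist','w12.png')
o=bot.get_obs();print(o['q'].round(3),o['eef_pos'].round(4),o['tool_rot'].round(4),o['contact_force'])
E
```

```text
[-0.075  0.327  0.419  1.896 -0.168  0.945  0.313] [ 0.5197 -0.2024  0.2248] [0.0014 0.7443 0.6678 0.0036] [-2.35511148  0.42736396 -4.14189672]
```

View pics/w12.png

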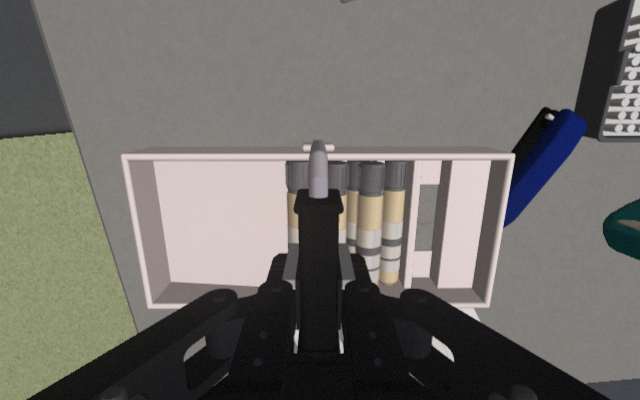

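Request:
drive_tool(increments="-0.033 0.003 0 0;-0.028 0.003 0 0;-0.018 0.002 0 0;-0.008 0.001 0 0")

```text
t: 12.52
eef_pos: [0.4319, -0.1933, 0.2253]
tool_rot: [0.002, 0.744, 0.668, 0.004]
contact_force: [-0.4, 0.4, -3.5]
gripper_width: 0.167
```

```bash
python3 - <<'E'
from h import *
snap('wrist','w13.png')
o=bot.get_obs();print(o['q'].round(3),o['eef_pos'].round(4),o['tool_rot'].round(4),o['contact_force'])
E
```

```text
[-0.094  0.176  0.437  2.081 -0.102  0.897  0.291] [ 0.4316 -0.1932  0.2254] [0.0015 0.7445 0.6676 0.0041] [-2.19971811  1.06127816 -3.36378079]
```

View pics/w13.png

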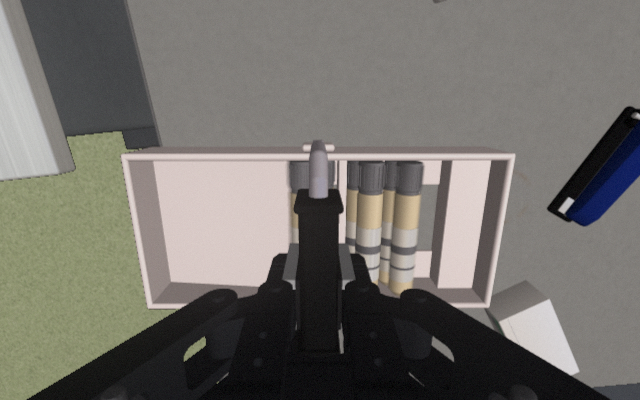

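Request:
drive_tool(increments="0.005 -0.001 0 0;0.01 -0.001 0 0;0.015 -0.001 0 0;0.02 -0.002 0 0;0.023 -0.003 0 0;0.023 -0.003 0 0;0 0 0 0;0 0 0 0;0 0 0 0")

```text
t: 13.32
eef_pos: [0.5299, -0.2042, 0.2243]
tool_rot: [0.001, 0.744, 0.668, 0.003]
contact_force: [-0.4, -0.3, -4.1]
gripper_width: 0.165
```

```bash
python3 - <<'E'
from h import *
snap('wrist','w14.png')
o=bot.get_obs();print(o['q'].round(3),o['eef_pos'].round(4),o['tool_rot'].round(4),o['contact_force'])
E
```

```text
[-0.074  0.344  0.42   1.874 -0.175  0.952  0.318] [ 0.5291 -0.2043  0.2244] [0.0013 0.7441 0.668  0.0033] [-0.53023112  0.15717948 -4.28565449]
```

View pics/w14.png

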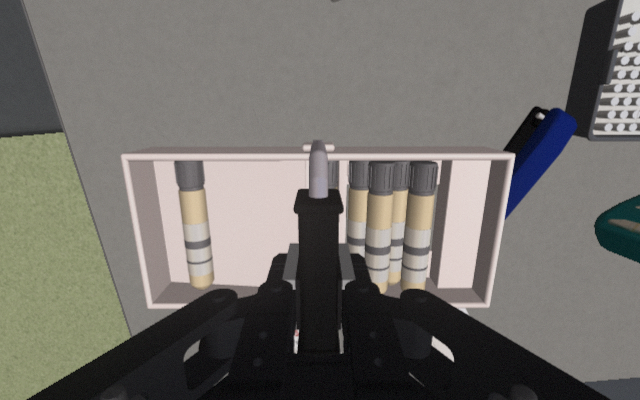

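Request:
drive_tool(increments="-0.02 0.002 0 0;-0.018 0.002 0 0;-0.012 0.001 0 0;-0.006 0.001 0 0;0 0 0 0")

```text
t: 13.78
eef_pos: [0.4714, -0.1983, 0.225]
tool_rot: [0.001, 0.745, 0.668, 0.004]
contact_force: [-0.8, -0.6, -4.0]
gripper_width: 0.169
```

```bash
python3 - <<'E'
from h import *
snap('wrist','w15.png')
o=bot.get_obs();print(o['q'].round(3),o['eef_pos'].round(4),o['tool_rot'].round(4),o['contact_force'])
E
```

```text
[-0.087  0.248  0.432  1.997 -0.137  0.916  0.307] [ 0.4727 -0.1982  0.2252] [0.0017 0.7443 0.6678 0.0041] [ 0.14265251 -0.4243674  -4.25967883]
```

View pics/w15.png

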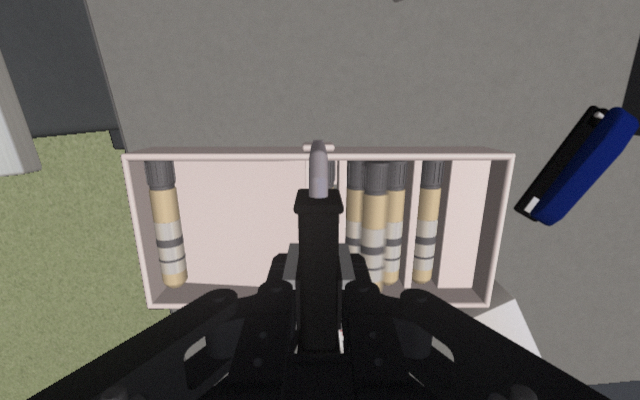

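Request:
drive_tool(increments="0.036 -0.004 0 0;0.036 -0.004 0 0;0.03 -0.003 0 0;0.024 -0.003 0 0;0.018 -0.002 0 0;0.012 -0.001 0 0;0.006 -0.001 0 0;0 0 0 0")

```text
t: 14.5
eef_pos: [0.6365, -0.2158, 0.2243]
tool_rot: [0.002, 0.744, 0.668, 0.004]
contact_force: [0.2, 0.1, -4.0]
gripper_width: 0.169
```

```bash
python3 - <<'E'
from h import *
snap('wrist','w16.png')
o=bot.get_obs();print(o['q'].round(3),o['eef_pos'].round(4),o['tool_rot'].round(4),o['contact_force'])
E
```

```text
[-0.046  0.517  0.405  1.62  -0.232  1.046  0.32 ] [ 0.6351 -0.2161  0.2244] [0.0014 0.744  0.6681 0.0034] [-0.11241801  0.07241361 -4.79821618]
```

View pics/w16.png

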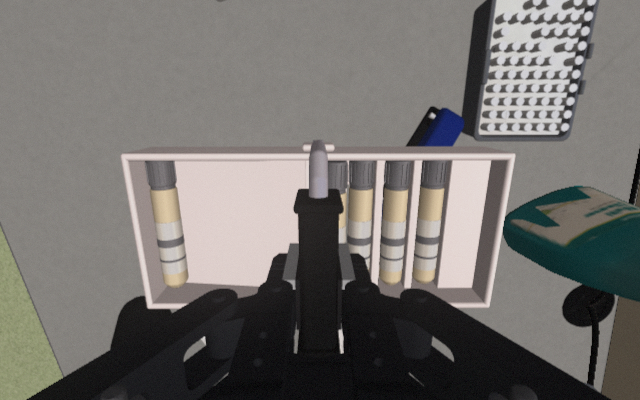

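Request:
drive_tool(increments="-0.006 0.001 0 0;-0.012 0.001 0 0;-0.018 0.002 0 0;-0.024 0.003 0 0;-0.03 0.003 0 0;-0.036 0.004 0 0;-0.038 0.004 0 0;0 0 0 0;0 0 0 0;0 0 0 0;0 0 0 0;0 0 0 0")

```text
t: 15.55
eef_pos: [0.4717, -0.1983, 0.2252]
tool_rot: [0.002, 0.744, 0.668, 0.004]
contact_force: [-0.4, -0.3, -3.8]
gripper_width: 0.168
```

```bash
python3 - <<'E'
from h import *
snap('wrist','w17.png')
o=bot.get_obs();print(o['q'].round(3),o['eef_pos'].round(4),o['tool_rot'].round(4),o['contact_force'])
E
```

```text
[-0.092  0.247  0.438  1.999 -0.137  0.915  0.309] [ 0.4716 -0.1983  0.2251] [0.0019 0.744  0.6681 0.0037] [ 0.41631074  0.35657027 -3.60721456]
```

View pics/w17.png

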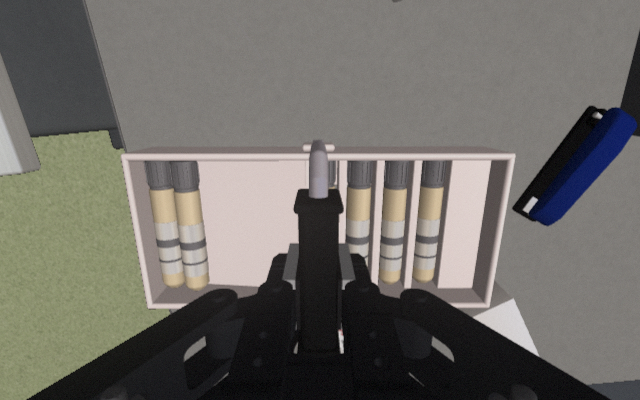

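Request:
drive_tool(increments="0.001 0.006 0 0.02;0.002 0.013 0 0.04;0.003 0.02 0 0.055;0.004 0.026 0 0.055;0.004 0.026 0 0.055;0.004 0.02 0 0.055;0.002 0.013 0 0.055;0.001 0.006 0 0.04;0 0 0 0.018;0 0 0 0;0 0 0 0")

```text
t: 16.52
eef_pos: [0.4916, -0.0692, 0.2249]
tool_rot: [0.001, 0.6, 0.8, 0.004]
contact_force: [-0.8, 0.2, -3.5]
gripper_width: 0.164
```

```bash
python3 - <<'E'
from h import *
o=bot.get_obs();print(o['q'].round(3),o['eef_pos'].round(4),o['tool_rot'].round(4),o['joint_vel'].round(3))
snap('wrist','w18.png');snap('scene','s18.png');snap('top','t18.png')
a,T,k=load('w18.png'); print([[round(x) for x in proj(T,k,p)] for p in [(.6037,.2453,.026),(.6344,.1299,.026),(.4018,.0616,.026),(.3689,.1759,.026)]])
c=cv2.resize(load('s18.png')[0][140:300,220:480],None,fx=3,fy=3,interpolation=cv2.INTER_CUBIC);cv2.imwrite('pics/z18.png',c[:,:,::-1])
c=cv2.resize(load('t18.png')[0][150:270,220:420],None,fx=4,fy=4,interpolation=cv2.INTER_CUBIC);cv2.imwrite('pics/zt18.png',c[:,:,::-1])
E
```

```text
[-0.245  0.214  0.302  2.024 -0.087  0.909  0.388] [ 0.4916 -0.0692  0.2249] [0.0009 0.6001 0.7999 0.0035] [ 0.005  0.     0.008  0.002 -0.005  0.001 -0.004]
[[561, -153], [529, 16], [260, 17], [252, -152]]
```

View pics/w18.png

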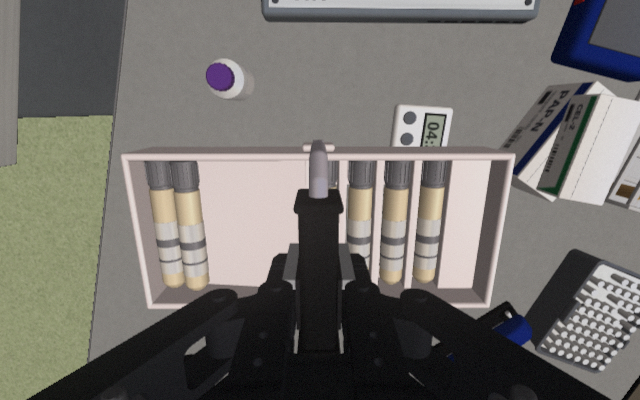

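View pics/z18.png

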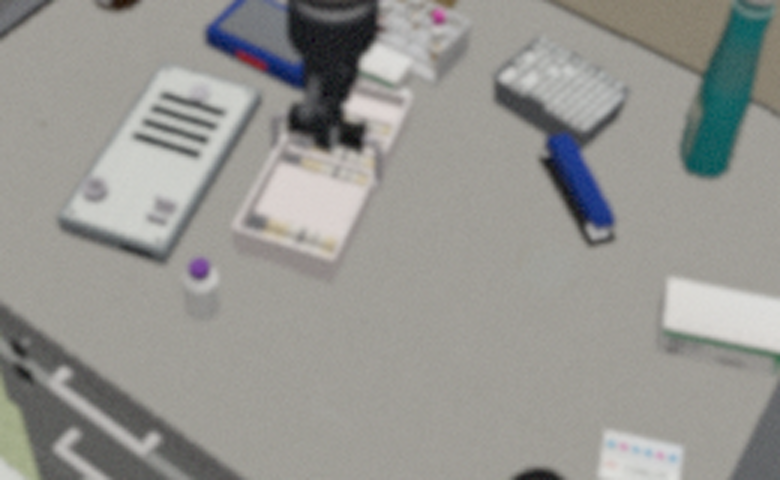

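View pics/zt18.png

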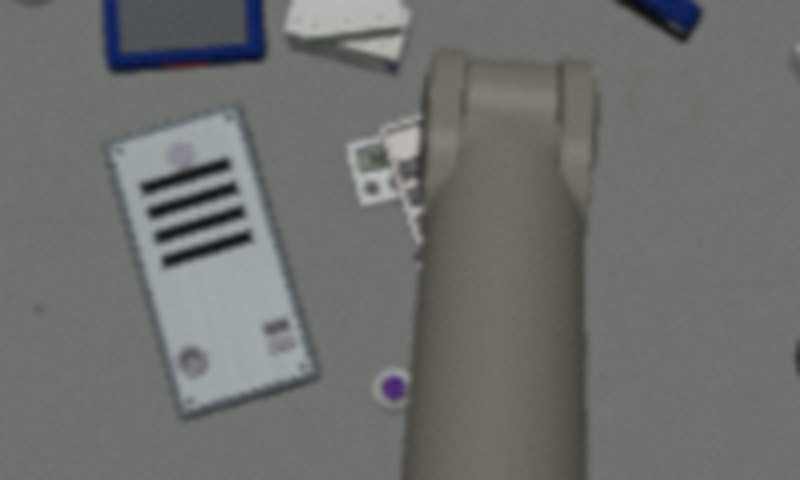

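Request:
drive_tool(increments="-0.001 0.003 0.01 0;-0.001 0.005 0.02 0;-0.002 0.006 0.03 0;-0.002 0.007 0.035 0;-0.002 0.007 0.035 0;-0.002 0.007 0.035 0;-0.001 0.006 0.025 0;-0.001 0.005 0.015 0;0 0.003 0.01 0;0 0 0 0;0 0 0 0;0 0 0 0")

```text
t: 17.67
eef_pos: [0.4791, -0.0198, 0.4385]
tool_rot: [-0.0, 0.6, 0.8, 0.003]
contact_force: [0.4, -1.1, -4.2]
gripper_width: 0.166
```

```bash
python3 - <<'E'
from h import *
o=bot.get_obs();print(o['q'].round(3),o['eef_pos'].round(4),o['tool_rot'].round(4),o['joint_vel'].round(3))
snap('wrist','w19.png')
E
```

```text
[-0.348  0.004  0.265  1.749 -0.005  1.385  0.202] [ 0.4791 -0.0198  0.4385] [-1.000e-04  5.998e-01  8.001e-01  2.900e-03] [ 0.002  0.006  0.002  0.006 -0.002  0.002  0.009]
```

View pics/w19.png

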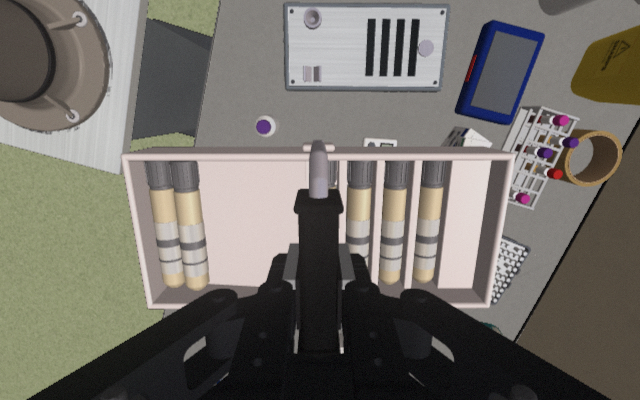

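```bash
python3 - <<'E'
from h import *
a,T,k=load('w19.png'); c=cv2.resize(a[0:100,275:465],None,fx=4.2,fy=4.2,interpolation=cv2.INTER_CUBIC);cv2.imwrite('pics/z19.png',c[:,:,::-1])
E
```

```text
(no output)
```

View pics/z19.png

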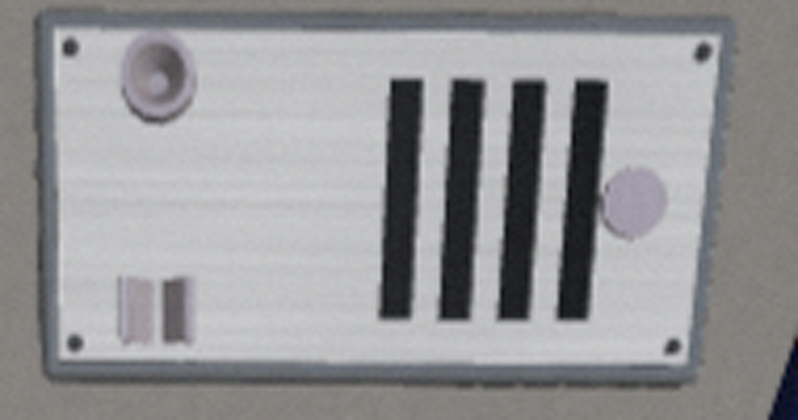

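```bash
cat > rd.py <<'E'
from h import *
a,T,k=load('w19.png')
P=lambda u,v,z: onz(T,k,275+u/4.2-.38,v/4.2-.38,z)[:2]
cup=P(158,75,.039);vee=P(156,310,.039);pad=P(635,203,.0295)
sc=np.array([P(*p,.026) for p in [(70,48),(703,52),(672,347),(75,343)]])
print('cup',cup,'vee',vee,'pad',pad,'|cv|',np.linalg.norm(cup-vee),'mid-pad',np.linalg.norm((cup+vee)/2-pad))
m=(cup+vee)/2; d=pad-m; y=np.arctan2(d[1],d[0]); d/=np.linalg.norm(d); print('yaw',np.degrees(y),'dock',m+d*.085, pad-d*.088)
e=cup-vee; print('yaw cv',np.degrees(np.arctan2(e[1],e[0]))-90)
print('screws mean',sc.mean(0),[np.degrees(np.arctan2(*(q)[::-1])) for q in (sc[1]-sc[0],sc[2]-sc[3])],np.linalg.norm(sc[1]-sc[0]),np.linalg.norm(sc[2]-sc[3]),np.linalg.norm(sc[0]-sc[3]))
E
python3 rd.py
python3 - <<'E'
# board pose in hand from same kind of image: wall-top corners
from h import *
a,T,k=load('w19.png'); o=np.array([0.4791,-0.0198,0.4385])
for z in (.4385-.003-.041,):
    c=np.array([onz(T,k,u,v,z)[:2] for u,v in [(123,155),(515,155),(491,307),(148,307)]]); print(c.round(4).tolist(),c.mean(0)); 
    for q in (c[1]-c[0],c[2]-c[3],c[0]-c[3],c[1]-c[2]): print(np.degrees(np.arctan2(q[1],q[0])),np.linalg.norm(q))
c=cv2.resize(a[130:330,110:530],None,fx=1.9,fy=1.9,interpolation=cv2.INTER_CUBIC);cv2.imwrite('pics/z19b.png',c[:,:,::-1])
E
```

```text
cup [0.41764451 0.17044756] vee [0.43786604 0.09714021] pad [0.59431173 0.18155079] |cv| 0.07604523291736008 mid-pad 0.17326792840768793
yaw 15.999240225744357 dock [0.50946283 0.15722198] [0.50972038 0.15729583]
yaw cv 15.421294907852499
screws mean [0.50569888 0.15669135] [np.float64(16.012640374832397), np.float64(15.932389208166558)] 0.2245954495005992 0.22415553336519545 0.09795345561063244
[[0.3701, -0.0008], [0.5653, 0.0561], [0.5923, -0.031], [0.3948, -0.0881]] [ 0.48063059 -0.01593108]
16.243906836812975 0.20338221575227167
16.12063723997337 0.20552901781395963
105.82593054183565 0.09073748465477208
107.17661913451283 0.0911893398618711
```

View pics/z19b.png

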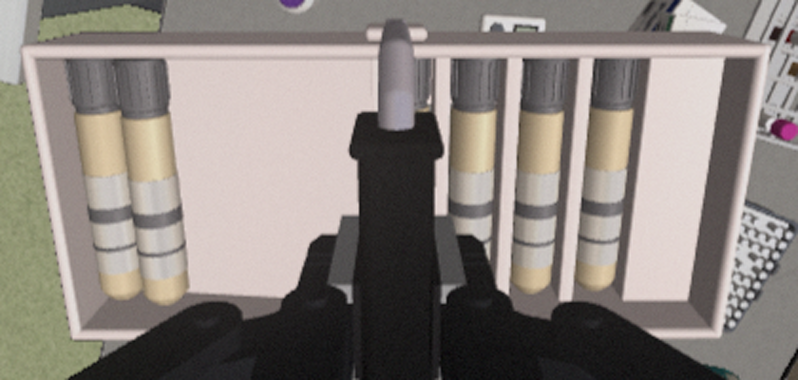

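```bash
python3 - <<'E'
from h import *
from scipy.spatial.transform import Rotation as R
T=bot.calibration('wrist')['camera_from_world']; o=bot.get_obs()
q=o['tool_rot']; Rt=R.from_quat([q[1],q[2],q[3],q[0]]).as_matrix()
C=-T[:3,:3].T@T[:3,3]
print('cam in tool mm',(Rt.T@(C-o['eef_pos'])*1000).round(2)); print((T[:3,:3]@Rt).round(4)) 
print('tool z world',Rt[:,2])
E
```

```text
cam in tool mm [  72.06    1.66 -121.03]
[[-1.000e-04  1.000e+00  2.000e-04]
 [-9.588e-01 -0.000e+00 -2.842e-01]
 [-2.842e-01 -2.000e-04  9.588e-01]]
tool z world [ 0.00292398  0.00453466 -0.99998544]
```

```bash
python3 - <<'E'
from h import *
a,T,k=load('w19.png'); o=np.array([0.4791,-0.0198,0.4385]); th=np.radians(16.2); ax=np.array([np.cos(th),np.sin(th)]); ay=np.array([-ax[1],ax[0]])
for dz in (.0436,.0466,.049,.051):
    c=np.array([onz(T,k,u-.25,v-.25,.4385-dz)[:2] for u,v in [(123.2,153.7),(514.7,152.6),(490,307),(148.4,307.4)]]); d=c.mean(0)-o[:2]
    print(dz,[np.linalg.norm(q).round(4) for q in (c[1]-c[0],c[2]-c[3],c[0]-c[3],c[1]-c[2])],'off',(d@ax*1000).round(2),(d@ay*1000).round(2), np.degrees(np.arctan2(*(c[1]-c[0])[::-1])))
    p=onz(T,k,319.5,189.5,.4385-dz+.041+.012)[:2]-o[:2]; print('  collar end',(p@ax*1000).round(2),(p@ay*1000).round(2)-33)
a,T,k=load('t18.png')
P=lambda u,v,z: onz(T,k,220+u/4-.38,150+v/4-.38,z)[:2]
cup=P(192,360,.039);vee=P(278,335,.039);pad=P(181,154,.0295); m=(cup+vee)/2; d=pad-m
print('top',cup,vee,pad,np.linalg.norm(cup-vee),np.linalg.norm(d),np.degrees(np.arctan2(d[1],d[0])),'dock',m+d/np.linalg.norm(d)*.085)
a,T,k=load('s18.png')
P=lambda u,v,z: onz(T,k,220+u/3-.33,140+v/3-.33,z)[:2]
cup=P(95,189,.039);vee=P(163,210,.039);pad=P(200,91,.0295); m=(cup+vee)/2; d=pad-m
print('scene',cup,vee,pad,np.linalg.norm(cup-vee),np.linalg.norm(d),np.degrees(np.arctan2(d[1],d[0])),'dock',m+d/np.linalg.norm(d)*.085)
E
```

```text
0.0436 [np.float64(0.2023), np.float64(0.2042), np.float64(0.0914), np.float64(0.0922)] off 2.27 4.01 16.40584947915327
  collar end 1.93 10.689999999999998
0.0466 [np.float64(0.2059), np.float64(0.2079), np.float64(0.0931), np.float64(0.0938)] off 2.29 2.78 16.405849479153275
  collar end 1.96 9.939999999999998
0.049 [np.float64(0.2089), np.float64(0.2109), np.float64(0.0944), np.float64(0.0952)] off 2.31 1.8 16.405849479153268
  collar end 1.98 9.340000000000003
0.051 [np.float64(0.2113), np.float64(0.2134), np.float64(0.0955), np.float64(0.0963)] off 2.32 0.98 16.40584947915327
  collar end 1.99 8.840000000000003
top [0.41587233 0.16860955] [0.43522852 0.09686996] [0.59362819 0.17951237] 0.07430499046457639 0.1744643575544006 15.550799787497548 dock [0.50743884 0.15552763]
scene [0.41266108 0.16697004] [0.43489609 0.09348629] [0.59316994 0.18159307] 0.0767740703597379 0.1770078632726273 16.8689912144395 dock [0.5051211  0.15489383]
```

Request:
drive_tool(increments="0.001 0.006 -0.008 -0.005;0.003 0.013 -0.018 0;0.004 0.02 -0.028 0;0.004 0.024 -0.035 0;0.004 0.026 -0.038 0;0.004 0.026 -0.038 0;0.004 0.024 -0.035 0;0.003 0.018 -0.028 0;0.0015 0.011 -0.02 0;0.0005 0.0063 -0.012 0;0 0 0 0;0 0 0 0")

```text
t: 18.72
eef_pos: [0.5075, 0.1483, 0.1885]
tool_rot: [0.001, 0.602, 0.799, 0.003]
contact_force: [0.1, 0.3, -3.4]
gripper_width: 0.168
```

```bash
python3 - <<'E'
from h import *
o=bot.get_obs();print(o['q'].round(3),o['eef_pos'].round(4),o['tool_rot'].round(4),o['contact_force'])
snap('wrist','w20.png');snap('scene','s20.png')
c=cv2.resize(load('s20.png')[0][130:270,200:400],None,fx=4,fy=4,interpolation=cv2.INTER_CUBIC);cv2.imwrite('pics/z20.png',c[:,:,::-1])
E
```

```text
[-0.51   0.311  0.131  1.98  -0.056  0.848 -0.068] [0.5075 0.1483 0.1885] [6.000e-04 6.016e-01 7.988e-01 3.000e-03] [ 0.13707701  0.28959131 -3.36430727]
```

View pics/w20.png

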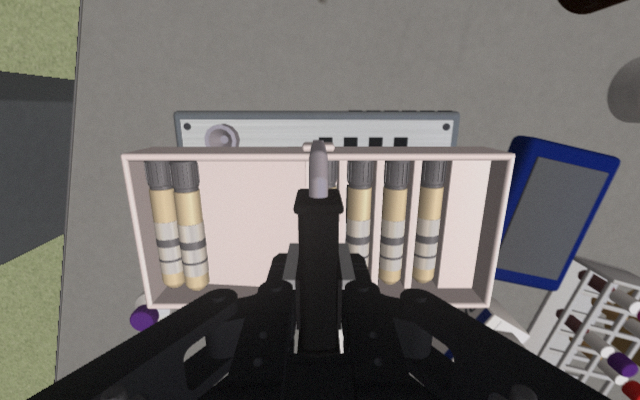

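View pics/z20.png

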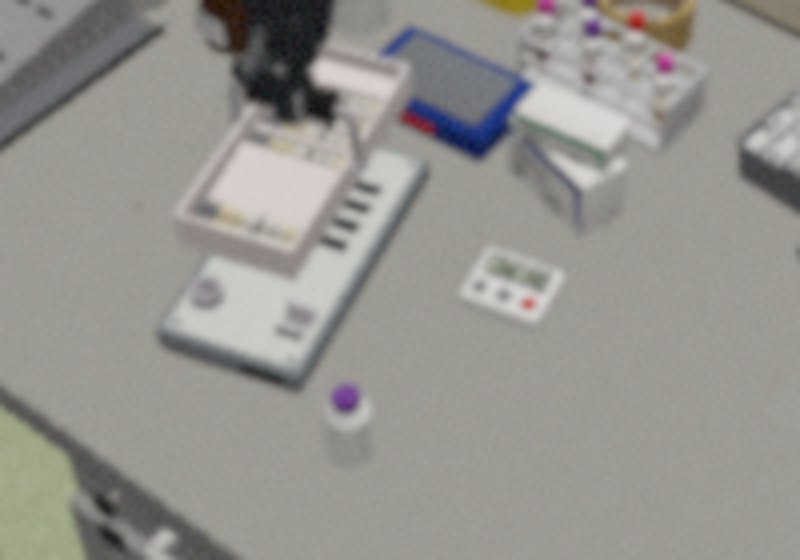

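```bash
python3 - <<'E'
from h import *
a,T,k=load('w20.png'); c=cv2.resize(a[95:165,165:475],None,fx=2.5,fy=2.5,interpolation=cv2.INTER_CUBIC);cv2.imwrite('pics/z20w.png',c[:,:,::-1])
th=np.radians(16.0); ax=np.array([np.cos(th),np.sin(th)]); ay=np.array([-ax[1],ax[0]])
cup=onz(T,k,221,137,.039)[:2]; print(cup, cup+85e-3*ax-38e-3*ay)
print([proj(T,k,[*p,.039]) for p in [(.41764,.17045)]])
E
```

```text
[0.41895989 0.17338078] [0.51114136 0.16028201]
[(np.float64(218.77876448929663), np.float64(139.97064460761533))]
```

View pics/z20w.png

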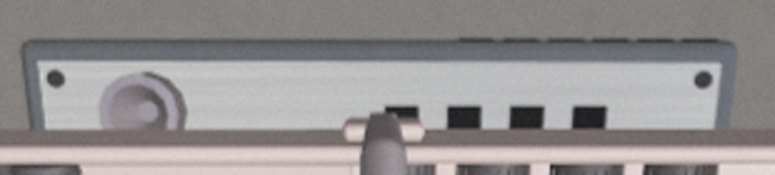

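Request:
drive_tool(increments="0.0005 0.003 -0.014 0;0.0005 0.003 -0.018 0;0 0.0004 -0.014 0;0 0 -0.008 0;0 0 0 0;0 0 0 0")

```text
t: 19.32
eef_pos: [0.5094, 0.1547, 0.1359]
tool_rot: [0.001, 0.602, 0.799, 0.004]
contact_force: [1.0, -0.1, -3.6]
gripper_width: 0.168
```

```bash
python3 - <<'E'
from h import *
o=bot.get_obs();print(o['q'].round(3),o['eef_pos'].round(4),o['tool_rot'].round(4),o['contact_force'])
snap('scene','s21.png');snap('wrist','w21.png')
c=cv2.resize(load('s21.png')[0][130:250,200:360],None,fx=5,fy=5,interpolation=cv2.INTER_CUBIC);cv2.imwrite('pics/z21.png',c[:,:,::-1])
E
```

```text
[-0.507  0.391  0.119  2.014 -0.071  0.733 -0.066] [0.5094 0.1547 0.1359] [0.0011 0.6019 0.7985 0.0042] [ 1.03091792 -0.1345443  -3.56224251]
```

View pics/z21.png

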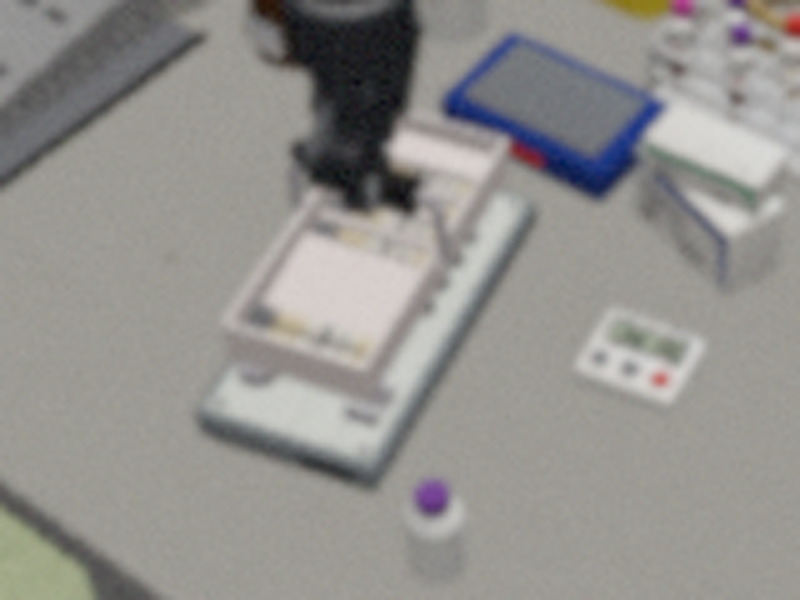

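View pics/w21.png

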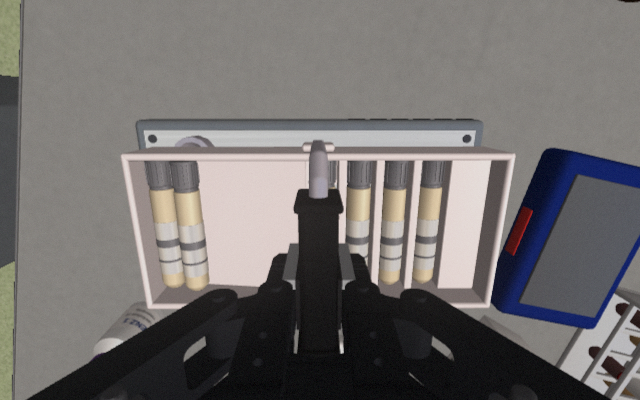

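Request:
drive_tool(increments="-0.0013 0 -0.003 0;0 0 -0.004 0;0 0 -0.003 0;0 0 0 0;0 0 0 0")

```text
t: 19.83
eef_pos: [0.5072, 0.1552, 0.1247]
tool_rot: [0.001, 0.601, 0.799, 0.004]
contact_force: [0.7, 0.1, -5.5]
gripper_width: 0.171
```

Request:
drive_tool(increments="0 0 -0.002 0;0 0 0 0")

```text
t: 20.0
eef_pos: [0.5074, 0.1552, 0.1227]
tool_rot: [0.001, 0.601, 0.799, 0.004]
contact_force: [-0.2, 0.7, -4.4]
gripper_width: 0.167
```

Request:
drive_tool(increments="0 0 -0.0015 0;0 0 0 0")

```text
t: 20.17
eef_pos: [0.5077, 0.1554, 0.1215]
tool_rot: [0.001, 0.601, 0.799, 0.004]
contact_force: [1.5, 0.0, -2.7]
gripper_width: 0.169
```

Request:
drive_tool(increments="0 0 -0.001 0;0 0 0 0")

```text
t: 20.33
eef_pos: [0.5081, 0.1554, 0.1208]
tool_rot: [0.001, 0.602, 0.799, 0.004]
contact_force: [1.4, 0.1, -2.2]
gripper_width: 0.17
```

Request:
drive_tool(increments="0 0 -0.001 0;0 0 0 0")

```text
t: 20.5
eef_pos: [0.5084, 0.1555, 0.1203]
tool_rot: [0.001, 0.602, 0.799, 0.005]
contact_force: [1.8, -0.5, 3.2]
gripper_width: 0.165
```

Request:
drive_tool(increments="0 0 -0.001 0;0 0 0 0")

```text
t: 20.67
eef_pos: [0.5085, 0.1555, 0.1201]
tool_rot: [0.001, 0.602, 0.799, 0.005]
contact_force: [-2.0, -1.3, 12.3]
gripper_width: 0.172
```

Request:
drive_tool(increments="0 0 0.0015 0;0 0 0 0")

```text
t: 20.83
eef_pos: [0.5082, 0.1554, 0.1206]
tool_rot: [0.001, 0.602, 0.799, 0.005]
contact_force: [1.7, 0.3, 1.9]
gripper_width: 0.169
```

Request:
drive_tool(increments="0 0 0 0;0 0 0 0;0 0 0 0;0 0 0 0;0 0 0 0;0 0 0 0", grip=0.7, squeeze=20)

```text
t: 21.33
eef_pos: [0.5074, 0.1552, 0.1198]
tool_rot: [0.001, 0.601, 0.799, 0.004]
contact_force: [0.2, 0.4, -0.2]
gripper_width: 0.701
```

```bash
python3 - <<'E'
from h import *
o=bot.get_obs();print(o['q'].round(3),o['eef_pos'].round(4),o['tool_rot'].round(4),o['contact_force'])
snap('wrist','w22.png')
E
```

```text
[-0.505  0.413  0.114  2.026 -0.075  0.698 -0.064] [0.5074 0.1552 0.1198] [7.000e-04 6.015e-01 7.989e-01 3.700e-03] [ 0.20150224  0.35776312 -0.16179165]
```

View pics/w22.png

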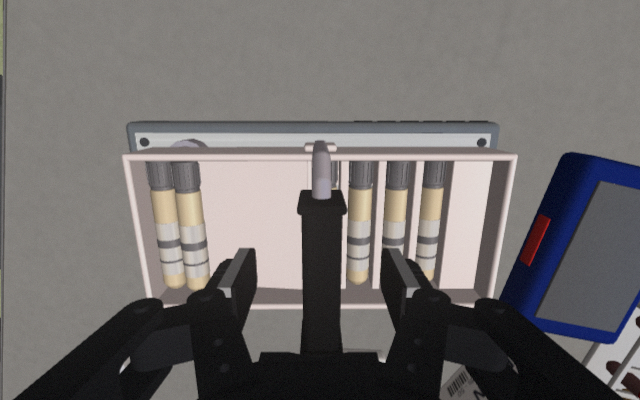

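Released; force is zero and the tubes are still in place. I'll raise the arm straight up and check the seating.

Request:
drive_tool(increments="0 0 0.01 0;0 0 0.02 0;0 0 0.03 0;0 0 0.035 0;0 0 0.035 0;0 0 0.03 0;0 -0.02 0.02 0;0 -0.03 0.01 0;0 -0.03 0 0;0 -0.02 0 0;0 0 0 0;0 0 0 0")

```text
t: 22.38
eef_pos: [0.5074, 0.054, 0.3108]
tool_rot: [0.001, 0.603, 0.798, 0.004]
contact_force: [-0.6, 0.8, 0.2]
gripper_width: 0.702
```

```bash
python3 - <<'E'
from h import *
o=bot.get_obs();print(o['eef_pos'].round(4),o['tool_rot'].round(4),o['contact_force'])
snap('wrist','w23.png');snap('scene','s23.png');snap('top','t23.png')
c=cv2.resize(load('s23.png')[0][130:250,200:360],None,fx=5,fy=5,interpolation=cv2.INTER_CUBIC);cv2.imwrite('pics/z23.png',c[:,:,::-1])
E
```

```text
[0.5074 0.054  0.3108] [0.001  0.6027 0.798  0.0042] [-0.59581997  0.82194249  0.19741789]
```

View pics/w23.png

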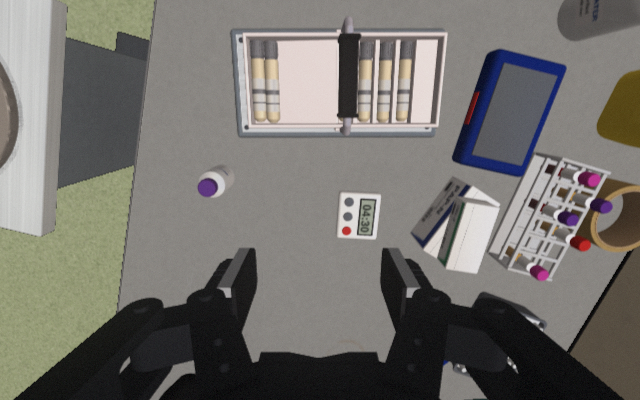

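View pics/z23.png

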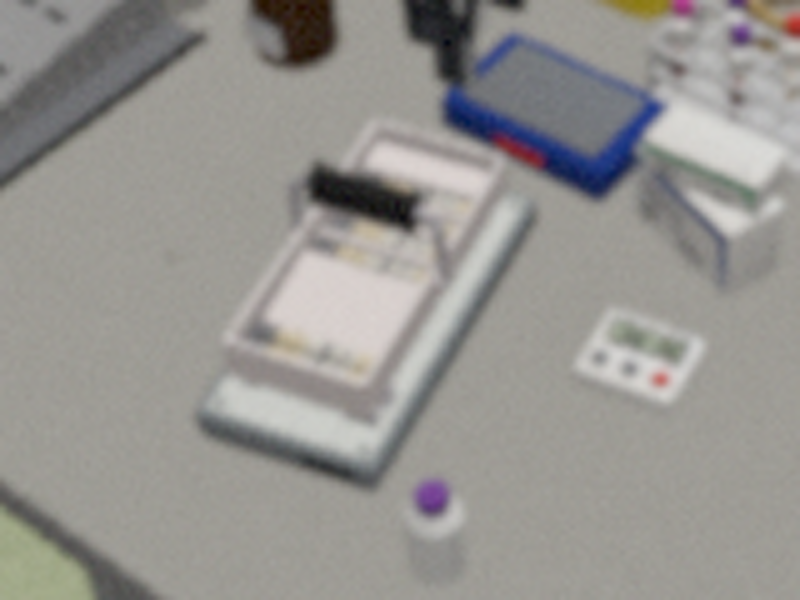

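View pics/t23.png

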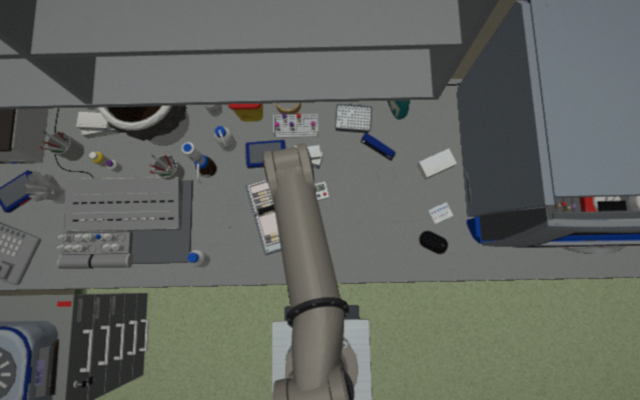

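```bash
python3 - <<'E'
from h import *
a,T,k=load('w23.png'); c=cv2.resize(a[15:145,222:462],None,fx=3.3,fy=3.3,interpolation=cv2.INTER_CUBIC);cv2.imwrite('pics/z23w.png',c[:,:,::-1])
E
```

```text
(no output)
```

View pics/z23w.png

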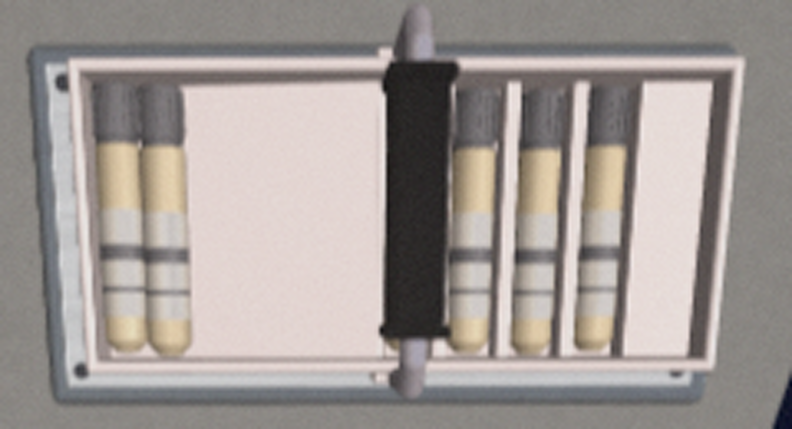

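```bash
python3 - <<'E'
from h import *
a,T,k=load('w23.png')
f=lambda u,v:(222+u/3.3-.35,15+v/3.3-.35)
px=[f(*p) for p in [(69,58),(745,58),(714,372),(96,375)]]
c=np.array([onz(T,k,*p,.0735)[:2] for p in px]); print(c.round(4).tolist(),'mean',c.mean(0))
for q in (c[1]-c[0],c[2]-c[3],c[0]-c[3],c[1]-c[2]): print(np.degrees(np.arctan2(q[1],q[0])).round(2),np.linalg.norm(q).round(4))
print(np.array([0.5095,.1573]),'dock measured in w19 (same camera bias)')
E
```

```text
[[0.3964, 0.176], [0.5966, 0.2338], [0.623, 0.143], [0.4251, 0.0853]] mean [0.51029577 0.15953658]
16.1 0.2084
16.25 0.2061
107.59 0.0951
106.26 0.0945
[0.5095 0.1573] dock measured in w19 (same camera bias)
```

```bash
python3 - <<'E'
from h import *
a,T,k=load('w23.png');_,T2,k2=load('s23.png')
f=lambda u,v:(222+u/3.3-.35,15+v/3.3-.35); g=lambda u,v:(200+u/5-.4,130+v/5-.4)
for n,p,q in [('-x+y',(69,58),(225,340)),('+x+y',(745,58),(372,120)),('+x-y',(714,372),(508,160)),('-x-y',(96,375),(366,384))]:
    print(n,tri(ray(T,k,*f(*p)),ray(T2,k2,*g(*q))))
print(bot.get_obs()['contact_force'])
E
```

```text
-x+y (array([0.39640611, 0.17557604, 0.07138805]), [np.float64(0.0008753442688230603), np.float64(0.0008753442688229691)])
+x+y (array([0.59732094, 0.23540597, 0.0695588 ]), [np.float64(0.0006372810845267874), np.float64(0.0006372810845266808)])
+x-y (array([0.62581938, 0.14340401, 0.0662068 ]), [np.float64(3.2105667966544156e-05), np.float64(3.2105667966399605e-05)])
-x-y (array([0.42432504, 0.08524914, 0.07028864]), [np.float64(0.0003564447307730341), np.float64(0.0003564447307730418)])
[0.45947461 0.25821487 0.12096288]
```

```bash
python3 -c "
from station import bot
print(bot.hand_in(), bot.get_obs()['t'])"
```

```text
the job is handed in; nothing more can be done
the job is handed in; nothing more can be done
```

The board is on the reader with all four slots filled and the two spare tubes back in the channel. I handed the job in at about 22.5 s of the 58 s allowed.

**Method:** The move interface could only shift the tool and turn it about the vertical, so I could not tip the board. Instead I gripped the handle across its flat sides, lifted the board level, and shook it along its own x axis. Sudden stops and starts threw tubes out of the channel until slots 0 to 3 were full. A jerk the other way then sent the spare still on the deck back to the channel. I then turned the board 22 degrees, lowered it onto the cup, V block and pad, released it, and moved the arm clear.

**Last checks:**
- **Tubes:** the last wrist picture shows tubes in slots 1 to 3 and two in the channel. Slot 0 is mostly behind the handle, with one tube end visible there, so its fill rests on that and on the count of six.
- **Seating:** contact stiffened at a tool height of 0.1201 m, which is what the geometry predicts for home feet. The board's direction measured about 16.2 degrees against 16.0 for the reader.
- **Position:** the board's centre came out about 0.8 mm (x) and 2.2 mm (y) from the measured dock point, inside the 3 mm limit but close to the camera's own error.
- **After release:** the force on the tool was about zero, and no bystander looked moved.

**What disagreed:**
- **Cameras:** top and scene put the dock 2 to 5 mm from the wrist camera's value. I worked from the wrist camera, comparing board and reader in the same view so its offset cancels.
- **Housing:** the reader housing's centre looked about 5 mm off the middle of its seats. I trusted the seats, whose spacing matched the stated dimensions.
- **Level:** two-view heights of the wall tops came out at 66 to 71 mm against 73.5 expected, with about 3 mm fall toward the slot end. That is within measurement noise, so this check neither confirms nor rules out exact level. I did no separate rocking test.

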